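# Lock a gas cartridge into the service cradle

## Robot

A 7-joint arm with a two-finger parallel gripper is mounted at the origin on the work surface. World frame = base frame: x ahead of the robot, y to its left, z up, the work surface at z = 0. Lengths are in m, angles in rad, forces in N, time in s.
With the tool pointing down it reaches from about 0.425 to 0.875 m from the base axis. Payload 8.4 kg.
Tool frame: the origin (TCP) lies at the very end of the fingers, on their centre line; the grasp point (between the pads) lies 19 mm behind it; z points along the fingers, y is the line along which they close (so a half turn about z gives the same grasp; the last joint's range is limited). The gripper opens to 85 mm and grips with 20 to 120 N. Pads are 22 mm wide; open, the fingers measure 114 mm over their backs; the gripper's body (76 mm by 85 mm) begins 54 mm behind the grasp point. The pads swing forward as they close: fully open they stand 13 mm farther back than shut.
Start: joints at [-1.344, 0.333, 0.04, 1.465, -0.013, 1.343, -0.059], TCP at [0.208, 0.616, 0.207] pointing down, gripper open.
Joint ranges: [-2.58, 2.58], [-0.38, 2.09], [-1.3, 1.39], [0.25, 2.4], [-1.5, 4.64], [0.08, 2.09], [-2.65, 2.65]. Speed limits (rad/s): [2.22, 2.22, 2.79, 2.79, 3.14, 3.14, 3.14].

## Interface

Orientations are given as a rotation vector (axis times angle).
In Python, from rig import ctrl gives the robot as it stands. The module is installed in compiled form; this text tells all that it offers.
- The arm moves only by the tool move_arm, never from a script. Its argument "series" is a list of rows, each a list of 6 numbers: the shift along the tool's x, y, z in cm, then the turn, a rotation vector about the tool's x, y, z in rad. A call has 1 to 8 rows; each row is the pose to reach, as a shift and turn from the pose commanded when the call began, along the tool's axes at that moment; what a row does not reach only later rows make up. A row lasts 1/10 s, in which the tool goes at most 50 mm and 8.59 degrees, less where a joint would pass 70% of its speed; a pose out of reach is approached as far as the arm can. A call with a gripper value outside its range is refused whole. "gripper" is the finger opening in cm, from 0 to 8.54, set as the call begins (left out, the last holds). The fingers move at their own pace and stop on an object; "newtons" is the grip in N (left out, the last holds). Time passes only in rows, so rows that repeat a pose let the fingers close. It gives the time, the measured TCP pose, the force, the opening and the grip force at its end, in the units of the state.
- ctrl.read_state(): the state, without advancing time (a new reading comes with each control period).
- ctrl.camera(name): name is "side" or "top"; returns a dict with "image" (480x640x3 uint8, red, green, blue), "mtx" (3x3 intrinsics, pixels), "world_to_cam" (4x4, takes a point from world to camera coordinates). Camera axes: x right, y up, looking along -z (the intrinsics and any distortion apply to the point x, -y, -z); pixel columns grow to the right and rows downward; lengths in m; the calibration is good to about 2 mm. A picture is of the moment at which its call begins. There is no depth.
- ctrl.hand_in(): hands the job in; it is judged then, once.
The state is a dict: "time_s": time; "joint_pos": joint angles; "qvel": joint speeds; "effort": joint torques, N m; "eef_pos": TCP position; "tool_rot": TCP orientation; "wrist_force": force on the tool from outside, world axes, zero at the start; "ft_torque": the same for the moment, N m; "finger_gap": finger opening in m; "grasp_force": force on a finger pad.
Only numpy, scipy, OpenCV 4.12 (cv2) and the standard library are available. Lean on these libraries where they do the work, as an engineer would, in place of code of your own. Each camera call takes 0.05 s, during which the arm holds its last target. There are 200 camera calls.

## Task

Lock the gas cartridge into the blue service cradle on the extinguisher bench: with the fingertips push the yellow knob along the long leg of its L-shaped slot until it reaches the corner, so that the sliding stop drives the cartridge up against the end wall, then push the knob sideways to the very end of the short leg. Do not touch the cartridge itself, leave the other things on the bench as they stand, and finish clear of everything.

Things in the scene. Friction and masses are not known exactly. Their poses are not given: they have to be found in the camera images.
- cradle: Blue clamping cradle bolted to the bench, base 185 x 270 mm; origin mid-base at bench height. Its x points across it, away from the robot, its y along it (yaw varies). On the robot side an aluminium gate plate, upper face 60 mm up, local x -80..27, y -85..65 mm, with an L-shaped slot 14 mm wide. Nothing on it but the knob is higher than 60 mm.
- slot_corner (a point): Corner of the slot, at plate height, cradle (-35, 35) mm. The long leg runs from here along cradle -y, and the knob's centre can go back in it to y = -55 mm and on to y = 37 mm; the short leg leaves it at right angles towards cradle +x.
- slot_end (a point): Where the knob's centre stands at the very end of the short leg, at plate height, cradle (-3, 35) mm.
- knob_top (a point): Centre of the flat top of the yellow knob, 106 mm above the bench. The knob is an upright cylinder 26 mm in diameter that spans 64 to 106 mm above the bench, on a 10 mm steel pin that rides in the slot; it cannot come out of the slot.
- stop (a joint): Travel (m) of the black sliding stop, and the knob with it, along cradle +y: 0 at the start end of the long leg, 0.092 at its far end; the short leg can be entered only from 0.088 to 0.092. Knob centre in the cradle: y = -0.055 + value. Held by friction of about 3 N, some 2 N more while it pushes the cartridge; no spring.
- knob (a joint): Sideways travel (m) of the knob along cradle +x: about 0 (play +-0.002) in the long leg, 0.032 at the end of the short leg. Friction about 2 N, no spring. Knob centre in the cradle: x = -0.035 + value.
- cartridge: Grey gas cartridge, 40 mm in diameter, 130 mm long with its brass neck, loose in the trough on the cradle's far side (26 mm walls, axis at cradle x = 55 mm), neck towards the blue end wall (inner face at y = 115 mm). Origin at its centre, 32 mm up; against the wall its centre is at cradle y = 50 mm. It starts 15 to 35 mm short; the stop pushes it home.
- spare: Spare cartridge of the same kind standing upright beyond the cradle, 130 mm tall, origin at its foot. To be left alone.
- tub: White tub with a red lid, 52 mm in diameter, 70 mm tall, standing beyond the cradle, origin at its foot. To be left alone.
- driver: Red-handled screwdriver, 180 mm long, lying on the bench on the robot's side of the cradle, roughly along cradle y; x axis along the shaft, handle to -x. To be left alone.
Not all that is in view belongs to the job. Leave any turquoise look-alike of the cartridge alone.

How it is judged:
On the way, in this order (a step that is already met when the one before it is completed fails the run):
1. the knob has been pushed along the long leg to the corner (value of joint stop above 0.084 m and value of joint knob below 0.012 m), for 0.02 s.
2. the knob has been pushed to the end of the short leg (value of joint knob above 0.026 m), for 0.1 s.
At the end, for the whole second after the job is handed in: The knob is in the short leg within 6 mm of its end, the cartridge lies at rest in the trough within 8 mm of the end wall, and the robot has let go (value of joint stop above 0.084 m and value of joint knob above 0.026 m and y of cartridge in the frame of cradle above 0.042 m and z of cartridge in the frame of cradle below 0.036 m and linear speed of cartridge below 0.02 m/s); the robot touches nothing.
It fails at once if the robot touches the cartridge (contact force between any of the fingers, the arm and cartridge above 1 N).
It fails at once if the cartridge is lifted out of its bed (z of cartridge in the frame of cradle above 0.042 m).
It fails at once if another thing on the bench is shifted by more than 20 mm (distance of any of spare, tub, driver from where it was at the start of the episode above 0.02 m).
It also fails if it takes over 40 s, if anything falls off the work surface, if the arm or the gripper's body presses on something with over 40 N, if the wrist force passes 120 N, or if a joint passes its speed limit or range.

## Working session

There is one attempt and no reset: what is moved stays moved. The work goes in short steps, Python scripts to look and compute and a tool call to move; the robot and the scene stay as the last step left them, time stands still between calls to the robot, and variables do not carry over. Pictures are saved under pics/ and viewed, at most 10 in all, crops included, and the job is handed in when it is done.

Besides the shell and the picture viewer there is one more tool, called after ">>>" by a JSON object that holds its "fn" and its "kwargs", one argument or row to a line. move_arm: Moves the arm, as the interface text tells. Its arguments: {"type":"object","properties":{"series":{"type":"array","items":{"type":"array","items":{"type":"number"}}},"gripper":{"type":"number"},"newtons":{"type":"number"}},"required":["series"]}

```bash
mkdir -p pics; cat > h.py <<'E'
import numpy as np, cv2
from scipy.spatial.transform import Rotation as R
from rig import ctrl
def ray(c,px):
    K=np.array(c['mtx']);T=np.array(c['world_to_cam'])
    d=np.linalg.inv(K)@[px[0],px[1],1]; d=np.array([d[0],-d[1],-d[2]])
    Rm=T[:3,:3]; return -Rm.T@T[:3,3], Rm.T@d
def at_z(c,px,z):
    o,d=ray(c,px); return o+d*(z-o[2])/d[2]
def proj(c,p):
    T=np.array(c['world_to_cam']);q=T[:3,:3]@np.array(p)+T[:3,3]
    u=np.array(c['mtx'])@[q[0],-q[1],-q[2]]; return u[:2]/u[2]
E
python3 - <<'E'
from h import *
import pickle
for n in ('top','side'):
    c=ctrl.camera(n); pickle.dump(c,open(n+'.pkl','wb')); cv2.imwrite(f'pics/{n}0.png',c['image'][:,:,::-1])
    print(n,{k:(np.round(v,3).tolist() if k!='image' else 0) for k,v in c.items()})
print(ctrl.read_state())
E
```

```text
top {'image': 0, 'mtx': [[568.39, 0.0, 323.444], [0.0, 568.39, 247.77], [0.0, 0.0, 1.0]], 'world_to_cam': [[0.014, -1.0, -0.011, 0.04], [0.99, 0.012, 0.142, -0.634], [-0.142, -0.012, 0.99, -1.033], [0.0, 0.0, 0.0, 1.0]]}
side {'image': 0, 'mtx': [[474.327, 0.0, 321.63], [0.0, 474.327, 237.251], [0.0, 0.0, 1.0]], 'world_to_cam': [[0.922, -0.386, -0.021, -0.553], [0.257, 0.572, 0.779, -0.251], [-0.288, -0.724, 0.626, -0.503], [0.0, 0.0, 0.0, 1.0]]}
{'time_s': 0.1, 'joint_pos': array([-1.3441843 ,  0.33385855,  0.03985975,  1.46621815, -0.01340161,
        1.34333324, -0.05845742]), 'qvel': array([ 0.00054467, -0.00210368, -0.00021942, -0.00143679,  0.00014599,
       -0.00042137,  0.00025024]), 'effort': array([ 4.58856419e-03, -6.60014749e+01,  1.37085266e+00, -4.06482518e+01,
        1.71503937e-02,  8.94459343e-03, -9.82103325e-05]), 'eef_pos': array([0.20791665, 0.61534278, 0.20618095]), 'tool_rot': array([-5.09438039e-01, -3.09985459e+00,  2.42477896e-03]), 'wrist_force': array([ 0.47907745,  0.50307412, -0.59787226]), 'ft_torque': array([-0.01818268, -0.03645166,  0.0004724 ]), 'grasp_force': 0.0, 'finger_gap': 0.08529493319502075}
```

View pics/top0.png

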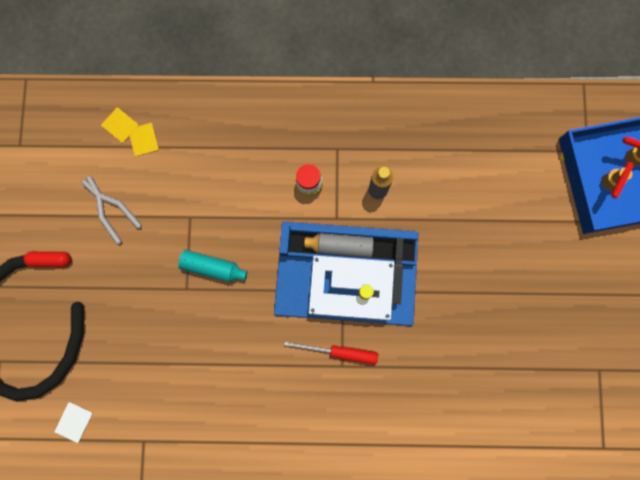

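View pics/side0.png

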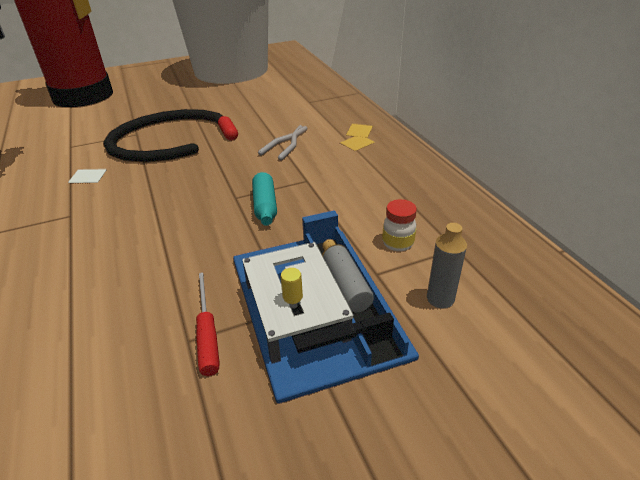

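The top view shows the cradle with yaw near 0: the knob is at about (366,292), the slot corner at (327,291), and the short leg runs up to (327,272). The driver lies at (330,352), the tub at (308,182) and the spare at (380,183). The side view agrees. Next I'll measure the plate and the knob.

```bash
python3 - <<'E'
from h import *
import pickle
from scipy.optimize import least_squares
c=pickle.load(open('top.pkl','rb')); im=c['image']; hsv=cv2.cvtColor(im,cv2.COLOR_RGB2HSV)
roi=np.zeros(im.shape[:2],bool); roi[235:335,270:425]=1
w=((hsv[...,1]<50)&(hsv[...,2]>180)&roi).astype(np.uint8)
cn=max(cv2.findContours(w,cv2.RETR_EXTERNAL,cv2.CHAIN_APPROX_NONE)[0],key=cv2.contourArea)
r=cv2.minAreaRect(cn); bx=cv2.boxPoints(r); print(r,bx.tolist())
pw=np.array([at_z(c,b+0.0,0.06) for b in bx]); print(pw.round(4))
print('sides',np.linalg.norm(np.diff(pw,axis=0),axis=1))
# fit pose: match plate corners
loc=np.array([[-80,-85],[-80,65],[27,65],[27,-85]])/1e3
def f(p,l=loc): 
    return (R.from_euler('z',p[2]).as_matrix()[:2,:2]@l.T).T+p[:2]
def res(p):
    q=f(p); return (q-np.array([pw[np.argmin(np.linalg.norm(pw[:,:2]-x,axis=1)),:2] for x in q])).ravel()
m=pw.mean(0)
s=least_squares(res,[m[0]+.026,m[1]+.01,-.05]); p=s.x; print('cradle',p.round(4),np.abs(s.fun).max())
y=((hsv[...,0]>25)&(hsv[...,0]<35)&(hsv[...,1]>150)&roi)
v,u=np.nonzero(y); print('knob px',u.mean(),v.mean(),u.min(),u.max(),v.min(),v.max(),len(u))
for z in(.106,.1): k=at_z(c,(u.mean(),v.mean()),z); print(z,k, 'local',R.from_euler('z',-p[2]).as_matrix()[:2,:2]@(k[:2]-p[:2]))
# side check
s2=pickle.load(open('side.pkl','rb')); k=at_z(c,(u.mean(),v.mean()),.104); k[2]=.106
print('side proj of knob top',proj(s2,k))
h2=cv2.cvtColor(s2['image'],cv2.COLOR_RGB2HSV); y2=((h2[...,0]>25)&(h2[...,0]<35)&(h2[...,1]>150)); y2[:230]=0
v,u=np.nonzero(y2); print('side knob',u.mean(),u.min(),u.max(),v.min(),v.max())
for l in ([-35,35],[-3,35],[-35,-55]):
    q=f(p,np.array([l])/1e3)[0]; print(l,q.round(4),proj(c,[*q,.06]).round(1),proj(s2,[*q,.06]).round(1))
# driver, tub, spare positions, cartridge
for n,px,z in(('driverL',(286,344),.0),('driverR',(377,357),.015),('tub',(308,174),.07),('spare',(383,173),.13)): print(n,at_z(c,px,z).round(3))
st=ctrl.read_state(); print(R.from_rotvec(st['tool_rot']).as_matrix().round(3))
E
```

```text
((351.50885009765625, 287.3852844238281), (81.29828643798828, 57.905860900878906), 4.39870548248291) [[308.75885009765625, 313.1352844238281], [313.20001220703125, 255.39999389648438], [394.25885009765625, 261.6352844238281], [389.81768798828125, 319.3705749511719]]
[[ 0.5095  0.0731  0.06  ]
 [ 0.6168  0.0666  0.06  ]
 [ 0.6069 -0.0845  0.06  ]
 [ 0.5001 -0.0759  0.06  ]]
sides [0.1074732  0.1514849  0.10715675]
cradle [ 0.5854  0.003  -0.0661] 0.0009690205238567645
knob px 365.8611111111111 291.7986111111111 359 373 286 298 144
0.106 [ 0.54704659 -0.02894884  0.106     ] local [-0.03617438 -0.03445971]
0.1 [ 0.54744491 -0.02932701  0.1       ] local [-0.03575196 -0.03481075]
side proj of knob top [289.03935206 273.83746293]
side knob 299.23423423423424 281 411 235 343
[-35, 35] [0.5528 0.0403] [326.9 289.8] [278.1 265.5]
[-3, 35] [0.5847 0.0382] [328.2 272.7] [300.3 260.2]
[-35, -55] [ 0.5469 -0.0495] [375.4 293.7] [296.7 311.4]
driverL [0.451 0.118 0.   ]
driverR [ 0.43  -0.056  0.015]
tub [0.77  0.079 0.07 ]
spare [ 0.757 -0.057  0.13 ]
[[-0.947  0.32  -0.   ]
 [ 0.32   0.947 -0.001]
 [-0.    -0.002 -1.   ]]
```

>>> {"fn": "move_arm", "kwargs": {
  "series": [
    [-54,-54.5,0,0,0,-0.26],
    [-54,-54.5,0,0,0,-0.26],
    [-54,-54.5,0,0,0,-0.26],
    [-54,-54.5,0,0,0,-0.26],
    [-54,-54.5,0,0,0,-0.26],
    [-54,-54.5,0,0,0,-0.26],
    [-54,-54.5,0,0,0,-0.26],
    [-54,-54.5,0,0,0,-0.26]
  ],
  "gripper": 0
}}

```text
time_s: 0.9
eef_pos: [0.3842, 0.2544, 0.2069]
tool_rot: [-0.103, -3.14, -0.0]
wrist_force: [1.3, 0.3, 1.1]
finger_gap: 0.0001
grasp_force: 0.0
```

```bash
cat >> h.py <<'E'
C=np.array([.5854,.003]);YAW=-.0661
def loc2w(l): return R.from_euler('z',YAW).as_matrix()[:2,:2]@(np.array(l)/1e3)+C
def go(l,z,fix=True):
    "needed tool-frame shift cm + turn so that tool y = cradle y"
    s=ctrl.read_state(); M=R.from_rotvec(s['tool_rot']); t=np.array([*loc2w(l),z])
    G=R.from_euler('z',YAW)*R.from_matrix(np.diag([-1.,1,-1]))
    lo=R.from_euler('z',-YAW).apply(s['eef_pos']-[*C,0])*1e3
    print('t',round(s['time_s'],2),'eef',s['eef_pos'].round(4),'local mm',lo.round(1),'F',np.round(s['wrist_force'],1),'gap',round(s['finger_gap'],4))
    print('shift cm',(M.inv().apply(t-s['eef_pos'])*100).round(2),'turn',(M.inv()*G).as_rotvec().round(3))
E
python3 -c "
from h import *
go([-35.5,-80],.2);print(ctrl.read_state()['joint_pos'].round(2))"
```

```text
t 0.9 eef [0.3842 0.2544 0.2069] local mm [-217.4  237.5  206.9] F [1.3 0.3 1.1] gap 0.0001
shift cm [-18.18 -31.76   0.68] turn [ 0. -0.  0.]
[-0.95 -0.07  0.26  1.91  0.02  1.29  0.81]
```

>>> {"fn": "move_arm", "kwargs": {
  "series": [
    [-18.2,-31.8,0,0,0,0],
    [-18.2,-31.8,0,0,0,0],
    [-18.2,-31.8,0,0,0,0],
    [-18.2,-31.8,0,0,0,0],
    [-18.2,-31.8,0,0,0,0],
    [-18.2,-31.8,0,0,0,0],
    [-18.2,-31.8,0,0,0,0],
    [-18.2,-31.8,0,0,0,0]
  ]
}}

```text
time_s: 1.7
eef_pos: [0.5452, -0.0785, 0.2071]
tool_rot: [0.112, 3.139, -0.004]
wrist_force: [0.6, 1.2, -0.2]
finger_gap: 0.0001
grasp_force: 0.0
```

```bash
python3 -c "
from h import *
go([-35.5,-80],.073);print(ctrl.read_state()['joint_pos'].round(2))"
```

```text
t 1.7 eef [ 0.5452 -0.0785  0.2071] local mm [-34.7 -83.9 207.1] F [ 0.6  1.2 -0.2] gap 0.0001
shift cm [ 0.09  0.43 13.41] turn [-0.002  0.001 -0.005]
[-0.56  0.14  0.69  1.74 -0.09  1.29  1.65]
```

>>> {"fn": "move_arm", "kwargs": {
  "series": [
    [0,0.2,5,0,0,0],
    [0,0.2,9,0,0,0],
    [0,0.2,12,0,0,0],
    [0,0.2,13.4,0,0,0],
    [0,0.2,13.4,0,0,0],
    [0,0.2,13.4,0,0,0]
  ]
}}

```text
time_s: 2.3
eef_pos: [0.5454, -0.0709, 0.0742]
tool_rot: [0.103, 3.139, -0.0]
wrist_force: [-0.0, -0.5, 0.5]
finger_gap: 0.0
grasp_force: 0.0
```

```bash
python3 - <<'E'
from h import *
go([-35.5,-70],.073)
c=ctrl.camera('side'); cv2.imwrite('pics/s1.png',cv2.resize(c['image'][190:400,200:480,::-1],(800,600)))
E
```

```text
t 2.3 eef [ 0.5454 -0.0709  0.0742] local mm [-35.1 -76.4  74.2] F [-0.  -0.5  0.5] gap 0.0
shift cm [0.04 0.64 0.12] turn [-0.     0.001  0.   ]
```

View pics/s1.png

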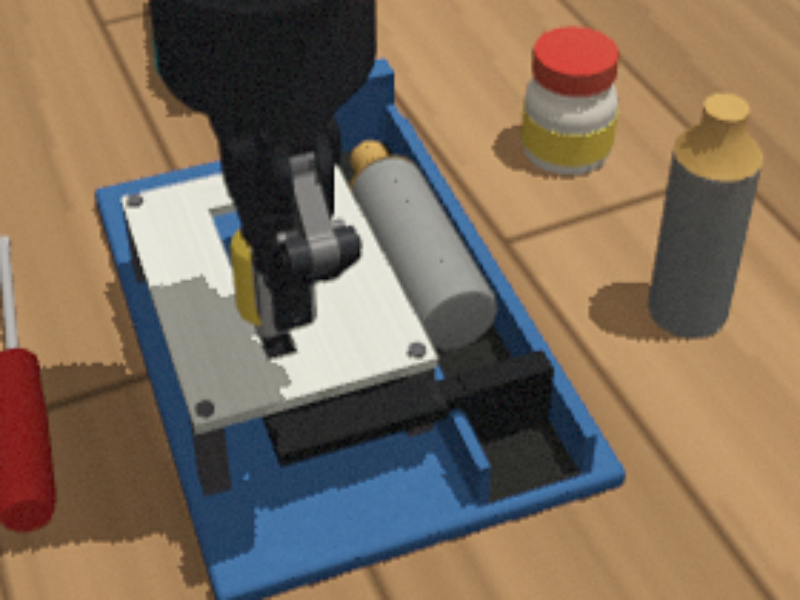

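Fingers are behind the knob (knob at ~(245,280) in the crop) and above the plate. Now I push along the long leg.

>>> {"fn": "move_arm", "kwargs": {
  "series": [
    [0,1,0,0,0,0],
    [0,2,0,0,0,0],
    [0,3,0,0,0,0],
    [0,4,0,0,0,0],
    [0,5,0,0,0,0],
    [0,6,0,0,0,0],
    [0,7,0,0,0,0],
    [0,7,0,0,0,0]
  ]
}}

```text
time_s: 3.15
eef_pos: [0.55, 0.0008, 0.0736]
tool_rot: [0.101, 3.139, 0.0]
wrist_force: [-0.3, -3.2, 3.2]
finger_gap: 0.0
grasp_force: 1.7
```

```bash
python3 - <<'E'
from h import *
go([-35.5,5],.073)
for n in('side','top'):
    c=ctrl.camera(n); h=cv2.cvtColor(c['image'],cv2.COLOR_RGB2HSV)
    y=(h[...,0]>25)&(h[...,0]<35)&(h[...,1]>150)
    m=np.zeros_like(y); 
    if n=='side': m[230:320,250:330]=1
    else: m[235:335,270:425]=1
    v,u=np.nonzero(y&m); print(n,len(u), (u.min(),u.max(),v.min(),v.max()) if len(u) else '')
    for ky in (0,10,20,30,37): print(ky,[proj(c,[*loc2w([-35.5+dx,ky+dy]),z]).round(1).tolist() for dx,dy,z in((0,0,.106),(-13,0,.085),(0,13,.106))])
    if n=='side': cv2.imwrite('pics/s2.png',cv2.resize(c['image'][190:400,200:480,::-1],(800,600)))
    else: cv2.imwrite('pics/t2.png',cv2.resize(c['image'][220:340,270:430,::-1],(800,600)))
E
```

```text
t 3.15 eef [0.55   0.0008 0.0736] local mm [-35.2  -4.5  73.6] F [-0.3 -3.2  3.2] gap 0.0
shift cm [0.03 0.95 0.06] turn [0.    0.001 0.002]
side 1 (np.int64(301), np.int64(301), np.int64(236), np.int64(236))
0 [[282.0, 256.1], [273.4, 270.8], [279.3, 249.9]]
10 [[279.9, 251.3], [271.5, 265.8], [277.3, 245.2]]
20 [[277.9, 246.6], [269.6, 261.0], [275.4, 240.6]]
30 [[276.0, 242.0], [267.8, 256.3], [273.5, 236.2]]
37 [[274.6, 238.8], [266.5, 253.1], [272.2, 233.1]]
top 0 
0 [[346.5, 289.9], [345.6, 297.9], [339.1, 289.3]]
10 [[340.8, 289.4], [340.1, 297.4], [333.5, 288.9]]
20 [[335.2, 289.0], [334.5, 297.0], [327.9, 288.4]]
30 [[329.6, 288.6], [329.0, 296.6], [322.3, 288.0]]
37 [[325.6, 288.2], [325.1, 296.3], [318.3, 287.7]]
```

View pics/s2.png

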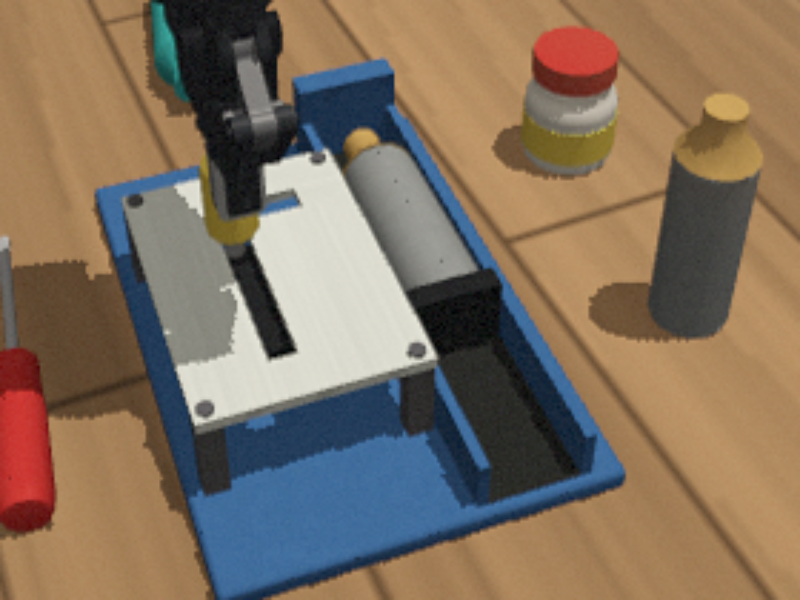

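Knob and stop are moving, and the stop (crop ~(455,310)) has reached the cartridge with some gap still left at the wall. I keep pushing gently.

>>> {"fn": "move_arm", "kwargs": {
  "series": [
    [0,0.4,0,0,0,0],
    [0,0.8,0,0,0,0],
    [0,1.2,0,0,0,0],
    [0,1.5,0,0,0,0],
    [0,1.5,0,0,0,0]
  ]
}}

```text
time_s: 3.75
eef_pos: [0.5502, 0.0139, 0.073]
tool_rot: [-0.104, -3.14, 0.001]
wrist_force: [-0.1, -3.7, 3.3]
finger_gap: -0.0003
grasp_force: 2.6
```

```bash
python3 - <<'E'
from h import *
go([-35.5,15],.073)
c=ctrl.camera('side')
cv2.imwrite('pics/s3.png',cv2.resize(c['image'][190:340,220:420,::-1],(800,600),interpolation=cv2.INTER_CUBIC))
E
```

```text
t 3.75 eef [0.5502 0.0139 0.073 ] local mm [-35.8   8.5  73. ] F [-0.1 -3.7  3.3] gap -0.0003
shift cm [-0.03  0.65  0.  ] turn [-0.001 -0.     0.   ]
```

View pics/s3.png

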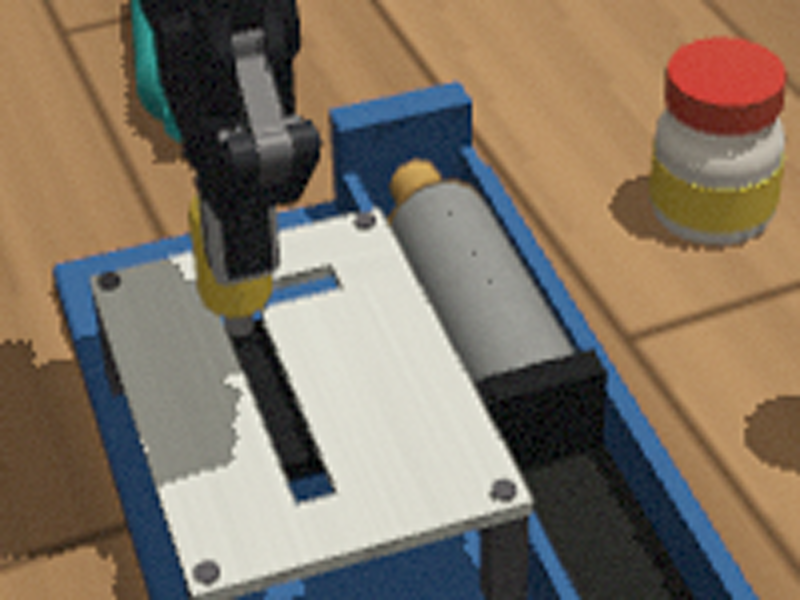

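The knob pin (crop ~(240,325)) is about 10 mm short of the corner. I continue slowly and watch the force.

>>> {"fn": "move_arm", "kwargs": {
  "series": [
    [0,0.3,0,0,0,0],
    [0,0.6,0,0,0,0],
    [0,0.8,0,0,0,0],
    [0,0.8,0,0,0,0]
  ]
}}

```text
time_s: 4.2
eef_pos: [0.5506, 0.019, 0.0731]
tool_rot: [-0.107, -3.14, 0.005]
wrist_force: [-1.4, -11.9, 5.2]
finger_gap: -0.0001
grasp_force: 6.5
```

>>> {"fn": "move_arm", "kwargs": {
  "series": [
    [0,0.1,0,0,0,0],
    [0,0.2,0,0,0,0],
    [0,0.2,0,0,0,0]
  ]
}}

```text
time_s: 4.5
eef_pos: [0.5506, 0.0194, 0.0731]
tool_rot: [-0.109, -3.139, 0.007]
wrist_force: [-0.2, -17.3, 6.0]
finger_gap: 0.0003
grasp_force: 8.8
```

```bash
python3 - <<'E'
from h import *
go([-35.5,20],.073)
c=ctrl.camera('side')
cv2.imwrite('pics/s4.png',cv2.resize(c['image'][190:340,220:420,::-1],(800,600),interpolation=cv2.INTER_CUBIC))
E
```

```text
t 4.5 eef [0.5506 0.0194 0.0731] local mm [-35.8  14.1  73.1] F [ -0.2 -17.3   6. ] gap 0.0003
shift cm [-0.03  0.59  0.  ] turn [-0.005 -0.    -0.003]
```

View pics/s4.png

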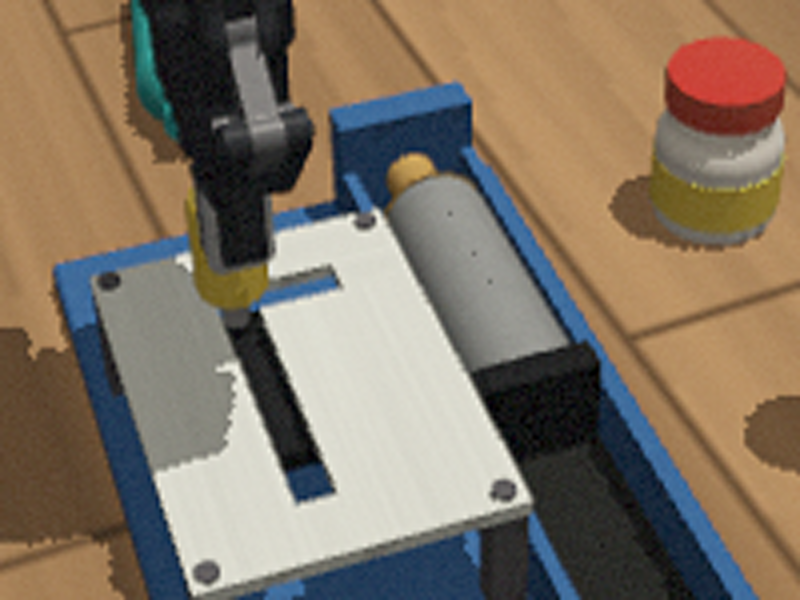

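```bash
python3 - <<'E'
from h import *
out=[]
for n,(r0,r1,c0,c1) in (('side',(190,340,220,420)),('top',(215,335,270,430))):
    c=ctrl.camera(n); s=4 if n=='side' else 5
    im=cv2.resize(c['image'][r0:r1,c0:c1,::-1],None,fx=s,fy=s,interpolation=cv2.INTER_CUBIC)
    for l,z,col in (([55,115],.042,(0,0,255)),([55,-15],.052,(0,255,0)),([-35,30-5],.06,(255,0,255)),([-42,-62],.06,(0,255,255)),([-28,28],.06,(0,255,255)),([4,28],.06,(0,255,255))):
        q=(proj(c,[*loc2w(l),z])-[c0,r0]+.5)*s; cv2.circle(im,tuple(int(round(t)) for t in q),3,col,-1)
    out.append(cv2.resize(im[:600,:800],(560,int(im.shape[0]*560/im.shape[1]))) if 0 else im[:600,:800])
W=np.hstack([cv2.resize(o,(400,300)) for o in out])
cv2.imwrite('pics/m.png',np.vstack([W]))
cv2.imwrite('pics/m_s.png',np.vstack([out[0][130:420],out[1][:310]]))
E
```

```text
(no output)
```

View pics/m_s.png

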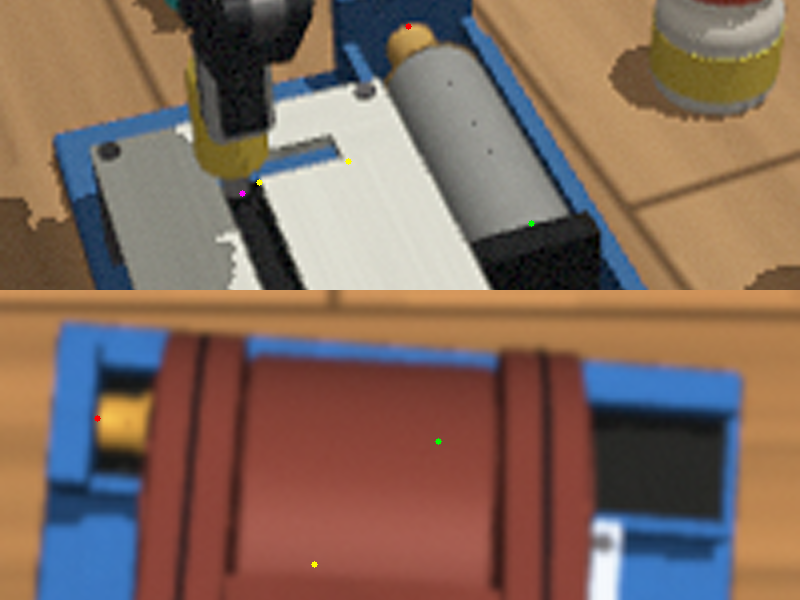

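The cartridge neck is at the end wall: the marker for the home position falls on the neck tip in both views. The knob stalls at about the corner, with 17 N resistance. I now back off, go round to the robot side of the knob and push sideways.

>>> {"fn": "move_arm", "kwargs": {
  "series": [
    [0,-2.5,0,0,0,0],
    [0,-2.5,0,0,0,0],
    [3.7,-2.5,0,0,0,0],
    [3.7,-2.5,0,0,0,0],
    [3.7,1.7,0,0,0,0],
    [3.7,1.7,0,0,0,0],
    [3.7,1.7,0,0,0,0]
  ]
}}

```text
time_s: 5.35
eef_pos: [0.5148, 0.0454, 0.0728]
tool_rot: [-0.098, -3.139, -0.001]
wrist_force: [0.2, -0.7, 0.4]
finger_gap: -0.0001
grasp_force: 0.0
```

```bash
python3 - <<'E'
from h import *
go([-60,34],.073)
c=ctrl.camera('side')
for y in (31,33,35,37): print(y,proj(c,[*loc2w([-35,y]),.106]).round(1))
h=cv2.cvtColor(c['image'],cv2.COLOR_RGB2HSV); y=((h[...,0]>25)&(h[...,0]<35)&(h[...,1]>150)&(h[...,2]>60)); m=np.zeros_like(y); m[215:285,250:312]=1
v,u=np.nonzero(y&m); print(len(u),u.min(),u.max(),v.min(),v.max())
cv2.imwrite('pics/s5.png',cv2.resize(c['image'][190:340,220:420,::-1],(800,600),interpolation=cv2.INTER_CUBIC))
E
```

```text
t 5.35 eef [0.5148 0.0454 0.0728] local mm [-73.2  37.7  72.8] F [ 0.2 -0.7  0.4] gap -0.0001
shift cm [-1.32 -0.37 -0.02] turn [ 0.001 -0.001  0.004]
31 [276.1 241.5]
33 [275.8 240.6]
35 [275.4 239.7]
37 [275.  238.8]
23 267 284 234 260
```

View pics/s5.png

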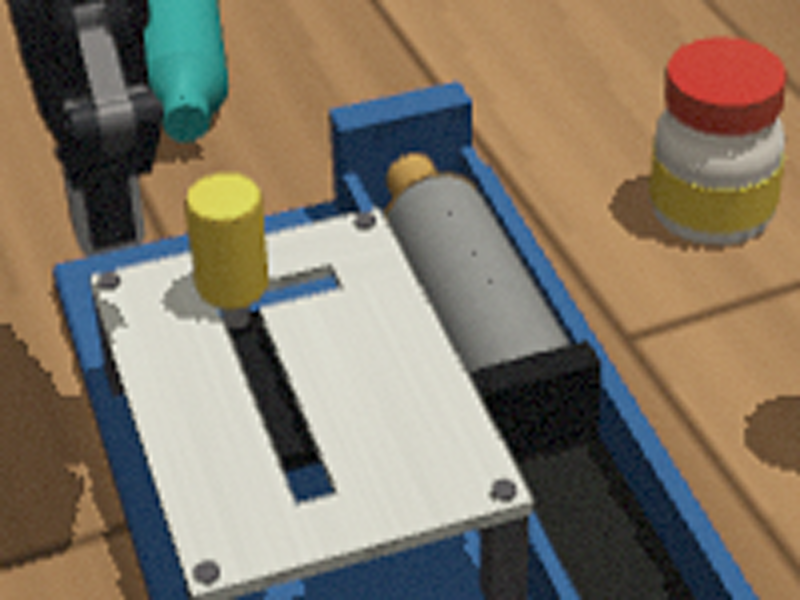

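Knob top at crop (227,196) → image (276.3,239), matching cradle y ≈ 36: it stands at the corner. Now the sideways push.

>>> {"fn": "move_arm", "kwargs": {
  "series": [
    [-0.6,-0.2,0,0,0,0],
    [-1.2,-0.2,0,0,0,0],
    [-1.8,-0.2,0,0,0,0],
    [-2.4,-0.2,0,0,0,0],
    [-3,-0.2,0,0,0,0],
    [-3.5,-0.2,0,0,0,0],
    [-3.8,-0.2,0,0,0,0],
    [-3.8,-0.2,0,0,0,0]
  ]
}}

```text
time_s: 6.2
eef_pos: [0.5534, 0.0387, 0.0729]
tool_rot: [0.104, 3.139, -0.0]
wrist_force: [-0.0, -0.2, -0.4]
finger_gap: -0.0001
grasp_force: 0.0
```

>>> {"fn": "move_arm", "kwargs": {
  "series": [
    [-0.3,0,0,0,0,0],
    [-0.6,0,0,0,0,0],
    [-0.6,0,0,0,0,0]
  ]
}}

```text
time_s: 6.5
eef_pos: [0.5591, 0.0386, 0.073]
tool_rot: [0.103, 3.14, -0.0]
wrist_force: [-2.0, -1.3, -0.1]
finger_gap: 0.0002
grasp_force: 0.4
```

```bash
python3 - <<'E'
from h import *
go([-27,35],.073)
c=ctrl.camera('side')
for x in (-35,-9,-6,-3): print(x,proj(c,[*loc2w([x,35]),.106]).round(1))
cv2.imwrite('pics/s6.png',cv2.resize(c['image'][190:340,220:420,::-1],(800,600),interpolation=cv2.INTER_CUBIC))
E
```

```text
t 6.5 eef [0.5591 0.0386 0.073 ] local mm [-28.6  33.7  73. ] F [-2.  -1.3 -0.1] gap 0.0002
shift cm [-0.16  0.13 -0.  ] turn [-0.  0.  0.]
-35 [275.4 239.7]
-9 [294.3 235.4]
-6 [296.5 234.9]
-3 [298.6 234.4]
```

View pics/s6.png

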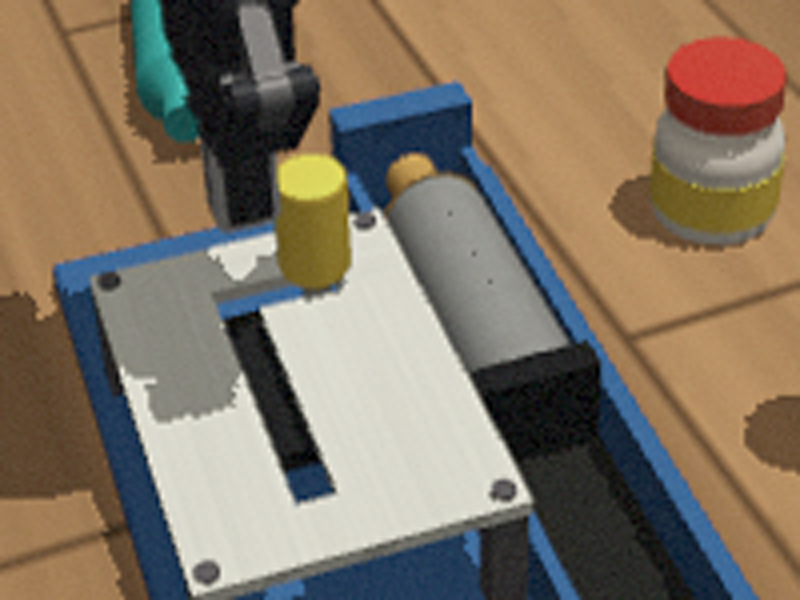

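Knob top at crop (312,175) gives x ≈ -4.5 mm, almost at the end. I push on to the hard stop.

>>> {"fn": "move_arm", "kwargs": {
  "series": [
    [-0.15,0,0,0,0,0],
    [-0.3,0,0,0,0,0],
    [-0.4,0,0,0,0,0],
    [-0.4,0,0,0,0,0]
  ]
}}

```text
time_s: 6.95
eef_pos: [0.5619, 0.0384, 0.0729]
tool_rot: [-0.103, -3.138, -0.0]
wrist_force: [-7.3, -1.0, 4.4]
finger_gap: -0.0002
grasp_force: 3.5
```

The force rose to 7 N and motion lagged, so the knob is at the end. Next I back away and lift.

>>> {"fn": "move_arm", "kwargs": {
  "series": [
    [1.5,0,0,0,0,0],
    [3,0,0,0,0,0],
    [3.5,0,-3,0,0,0],
    [3.5,0,-8,0,0,0],
    [3.5,0,-12,0,0,0],
    [3.5,10,-14,0,0,0],
    [3.5,15,-14,0,0,0],
    [3.5,15,-14,0,0,0]
  ]
}}

```text
time_s: 7.75
eef_pos: [0.5384, 0.1909, 0.2143]
tool_rot: [0.105, 3.137, 0.004]
wrist_force: [0.9, 0.5, 0.2]
finger_gap: 0.0002
grasp_force: 0.0
```

```bash
python3 - <<'E'
from h import *
go([-80,150],.2)
c=ctrl.camera('side')
for x in (-6,-3): print(x,proj(c,[*loc2w([x,35]),.106]).round(1))
cv2.imwrite('pics/s7.png',c['image'][140:380,160:480,::-1].repeat(2,0).repeat(2,1))
E
```

```text
t 7.75 eef [0.5384 0.1909 0.2143] local mm [-59.3 184.3 214.3] F [0.9 0.5 0.2] gap 0.0002
shift cm [ 2.07 -3.44  1.42] turn [ 0.002  0.002 -0.001]
-6 [296.5 234.9]
-3 [298.6 234.4]
```

View pics/s7.png

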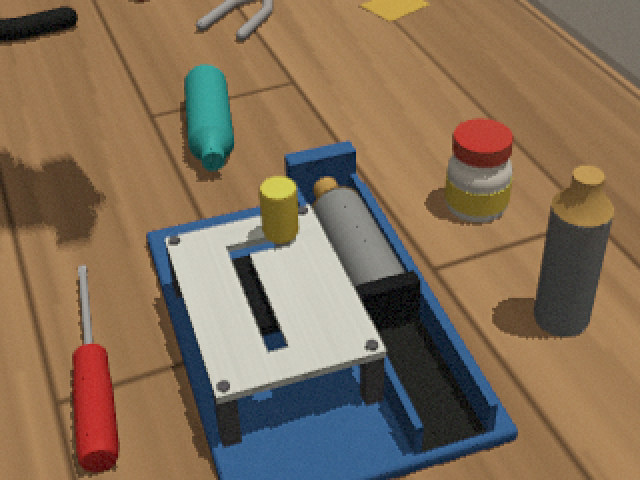

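The knob top at crop (278,188), image (299,234), matches the slot end at x = -3. The cartridge is home, the other things are where they stood, and the arm is clear.

```bash
python3 -c "
from rig import ctrl
print(ctrl.hand_in())"
```

```text
the job is handed in; nothing more can be done
None
```

The job is handed in: the last picture before it showed the knob at the very end of the short leg, the cartridge home against the end wall, the other things unmoved and the arm clear; no verdict was returned.

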